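# Stand the order tablet up on its kickstand

## Task

The stall's order tablet lies on its screen on the counter. While it still lies there, fold out the metal kickstand on its back as far as it goes; then stand the tablet up on the counter, without letting it fall, so that it leans back on the kickstand by itself and you can let go. The hinged carry handle at its top edge is there to lift it by.

Things in the scene. Friction and masses are not known exactly. Their poses are not given: they have to be found in the camera images.
- tablet: Dark grey flat case with black corners, 156 mm long (x), 116 wide (y), 14 thick (z), 0.4-0.65 kg; the only slab with a metal leg and a handle. Origin: middle of the screen side, on the counter at the start. x to its top edge (handle end), z out of its back (up at the start). Standing, it rests on its bottom edge (x=-78 mm) and the leg's foot, leaning about 20 deg past upright to the leg's side.
- leg (a joint): Kickstand angle: 0 folded flat on the back, pointing to the bottom edge; 0.733 rad (42 deg) fully out, at a firm stop. Starts at 0 to 0.12. Stays where it is left; about 0.6 N at the foot swings it. Aluminium plate 34 mm wide. Hinge axis across the tablet at x=+22, z=+22 mm of the tablet, 94 mm from the foot's axis: opening, the foot rises and swings towards the top edge.
- leg_foot (a point): Centre of the leg's foot: black rubber roller at the leg's free end, 48 mm long across the tablet (y), 12 mm diameter; its two ends can be pinched from above and it pivots between the fingers. Folded, its axis is 8 mm above the tablet's back, 22 mm above the counter. x points from the foot to the leg's hinge.
- handle_grip (a point): Middle of the carry handle: light grey plate 44 mm long (x), 40 wide (y), 11 thick, in line with the tablet at the start, 8 mm above the counter. Hinged across the tablet 28 mm behind this point, 168 mm from the bottom edge; turns easily, -92 to +126 deg from in line (plus: to the screen side). Lifted level, the tablet swings down and hangs upright below the hinge, screen on the handle's side.

How it is judged:
By the outcome, as a careful person would: the job done as asked, in the order asked, and still so for the second after the job is handed in, with the robot touching nothing.
It also fails if it takes over 61 s, if anything falls off the work surface, if the arm or the gripper's body presses on something with over 40 N, if the wrist force passes 120 N, or if a joint passes its speed limit or range.

## Robot

A 6-joint arm with a two-finger parallel gripper is mounted at the origin on the work surface. World frame = base frame: x ahead of the robot, y to its left, z up, the work surface at z = 0. Lengths are in m, angles in rad, forces in N, time in s.
With the tool pointing down it reaches from about 0.225 to 0.725 m from the base axis. Payload 3.1 kg.
Tool frame: the origin (TCP) lies at the very end of the fingers, on their centre line; the grasp point (between the pads) lies 19 mm behind it; z points along the fingers, y is the line along which they close (so a half turn about z gives the same grasp; the last joint's range is limited). The gripper opens to 85 mm and grips with 20 to 120 N. Pads are 22 mm wide; open, the fingers measure 114 mm over their backs; the gripper's body (76 mm by 85 mm) begins 54 mm behind the grasp point. The pads swing forward as they close: fully open they stand 13 mm farther back than shut.
Start: joints at [1.194, 0.048, 0.099, 1.622, 0, 1.443], TCP at [0.129, 0.509, 0.231] pointing down, gripper open.
Joint ranges: [-2.91, 2.91], [-0.99, 1.94], [-1.21, 1.42], [-2.12, 2.29], [-1.49, 1.47], [-3.14, 3.14]. Speed limits (rad/s): [2.79, 2.79, 3.14, 3.14, 3.14, 3.14].

## Interface

Orientations are given as a unit quaternion [w, x, y, z].
In Python, from cell import manip gives the robot as it stands.
- The arm moves only by the tool arm_command, never from a script. Its argument "increments" is a list of rows, each a list of 3 entries, a list of its own where there are three numbers: the turn, a rotation vector about the world's x, y, z in degrees, then the shift along the world's x, y, z in mm, then the opening, from 0 (shut) to 1 (fully open). A call has exactly 10 rows; each row shifts and turns the commanded pose from where the row before left it; what a row does not reach is not made up. A row lasts 1/12 s, in which the tool goes at most 41.7 mm and 7.16 degrees, less where a joint would pass 70% of its speed; a pose out of reach is approached as far as the arm can. A call is refused whole if a number of a shift passes 41.7 or a number of a turn 7.16, either way. A call with a gripper value outside its range is refused whole. The fingers move at their own pace and stop on an object; the grip force is fixed at half the most. Time passes only in rows, so rows that do not move let the fingers close, or fill a call up. It gives the time, the measured TCP pose, the force, the opening and the grip force at its end, in the units of the state.
- manip.read_state(): the state, without advancing time (a new reading comes with each control period).
- manip.camera(name): name is "side" or "top" or "wrist"; returns the picture (384x512x3 uint8, red, green, blue); there is no depth.
- manip.calibration(name): a dict with "vertical_fov" (degrees; the focal length in pixels is half the picture's height over the tangent of half this angle, whatever the lens; pixels are square), "cx", "cy" (the principal point, pixels), "cam_to_world" (4x4, takes a point from camera to world coordinates); the wrist camera has in their place "tool_from_camera" (4x4, takes a point from camera to tool coordinates, whose origin is the TCP and whose axes are the flange's). Camera axes: x right, y down, z forward; pixel columns grow to the right and rows downward; lengths in m; the calibration is good to about 2 mm. The wrist camera is an equidistant fisheye: a pixel r from the principal point sees the ray r / f radians off the axis. A picture is of the moment at which its call begins: read the wrist's pose just before it. calibration takes no time and is no camera call.
- manip.job_done(): hands the job in; it is judged then, once.
Trained networks look in the newest picture that a camera, given by its name, has taken for a name from the list of things; names that differ only in an ending like _2 or _b are one class to them, and where a whole thing is asked for, a point or a joint stands for the part that bears it (a point fixed in the world has none). Each returns a list of dicts, best first, with "confidence" (0 to 1); they miss things now and then, are a little off and sometimes report something else, mostly with a low value. They report only what shows in the picture. A call takes as long as a camera call.
- manip.masks_of(camera, thing): "mask" (384x512 bool, what is visible of it) and "point" ([column, row] as shares, 0 to 1, of the picture: columns of its width, rows of its height, amid what is visible of it).
- manip.tip_of(camera, thing): "point" ([column, row] as shares, 0 to 1, of the picture: columns of its width, rows of its height: a listed point, or the origin of a listed thing).
The state is a dict: "clock": time; "qpos": joint angles; "qd": joint speeds; "tau": joint torques, N m; "tcp_pos": TCP position; "tool_rot": TCP orientation; "contact_force": force on the tool from outside, world axes, zero at the start; "moment": the same for the moment, N m; "gripper_width": finger opening in m; "finger_force": force on a finger pad.
Only numpy, scipy, OpenCV 4.12 (cv2) and the standard library are available. Lean on these libraries where they do the work, as an engineer would, in place of code of your own. Each camera call takes 0.05 s, during which the arm holds its last target. There are 200 camera calls.

## Working session

There is one attempt and no reset: what is moved stays moved. The work goes in short steps, Python scripts to look and compute and a tool call to move; the robot and the scene stay as the last step left them, time stands still between calls to the robot, and variables do not carry over. Pictures are saved under pics/ and viewed, at most 10 in all, crops included, and the job is handed in when it is done.

Besides the shell and the picture viewer there is one more tool, called after "Emit:" as name(argument=value, ...), one argument or row to a line, values as JSON. arm_command: Moves the arm, as the interface text tells. Its arguments: {"type":"object","properties":{"increments":{"type":"array","items":{"type":"array"}}},"required":["increments"]}

```bash
mkdir -p pics
cat > h.py <<'E'
import numpy as np, cv2
from cell import manip
from scipy.spatial.transform import Rotation as R
def ray(name,share):
    c=manip.calibration(name); u=share[0]*512; v=share[1]*384
    f=192/np.tan(np.radians(c["vertical_fov"]/2)); x=(u-c["cx"])/f; y=(v-c["cy"])/f
    if name=="wrist":
        s=manip.read_state(); r=np.hypot(x,y); d=np.array([np.sin(r)*x/r,np.sin(r)*y/r,np.cos(r)])
        q=s["tool_rot"]; T=np.eye(4); T[:3,:3]=R.from_quat([q[1],q[2],q[3],q[0]]).as_matrix(); T[:3,3]=s["tcp_pos"]
        M=T@np.array(c["tool_from_camera"])
    else:
        d=np.array([x,y,1.]); M=np.array(c["cam_to_world"])
    return M[:3,3],M[:3,:3]@d
def at(name,share,z):
    o,d=ray(name,share); return o+d*(z-o[2])/d[2]
def tri(a,b):
    (o,d),(p,e)=a,b
    k=np.linalg.lstsq(np.c_[d,-e],p-o,rcond=None)[0]
    return (o+d*k[0]+p+e*k[1])/2, np.linalg.norm(o+d*k[0]-p-e*k[1])
def snap(name,fn=None):
    im=manip.camera(name)
    if fn: cv2.imwrite("pics/"+fn,im[...,::-1])
    return im
E
python3 - <<'E'
from h import *
np.set_printoptions(precision=4,suppress=True)
s=manip.read_state(); print(s["clock"],s["tcp_pos"],s["tool_rot"],s["gripper_width"])
a=[]
for n in("top","side","wrist"):
    a.append(snap(n))
    for t,z in(("tablet",0),("leg_foot",.022),("handle_grip",.008)):
        for r in manip.tip_of(n,t)[:2]: print(n,t,round(r["confidence"],2),np.array(r["point"]),at(n,r["point"],z))
    print(np.array(manip.calibration(n).get("cam_to_world",manip.calibration(n).get("tool_from_camera"))))
im=np.vstack([np.hstack(a[:2]),np.hstack([a[2],a[2]*0])]); cv2.imwrite("pics/a.png",cv2.resize(im[...,::-1],(800,600)))
E
```

```text
0.0 [0.1291 0.5083 0.2301] [-0.0003  0.1241  0.9923 -0.0011] 0.0855618999772209
top leg_foot 0.82 [0.543  0.3896] [ 0.6167 -0.0563  0.022 ]
top handle_grip 0.82 [0.493  0.6852] [ 0.4333 -0.0131  0.008 ]
[[-0.0068 -0.997   0.0771  0.488 ]
 [-0.9995  0.009   0.0292 -0.0267]
 [-0.0298 -0.0769 -0.9966  0.7092]
 [ 0.      0.      0.      1.    ]]
side tablet 0.89 [0.5023 0.5589] [ 0.5394 -0.0317  0.    ]
side leg_foot 0.82 [0.4426 0.481 ] [ 0.6203 -0.0611  0.022 ]
side handle_grip 0.69 [0.6035 0.6221] [ 0.4295 -0.0095  0.008 ]
[[-0.8949 -0.2812  0.3466  0.3223]
 [-0.446   0.5952 -0.6685  0.4084]
 [-0.0183 -0.7528 -0.658   0.4873]
 [ 0.      0.      0.      1.    ]]
[[-0.0002 -0.9644 -0.2643  0.0669]
 [ 1.     -0.     -0.0006  0.0001]
 [ 0.0006 -0.2643  0.9644 -0.1427]
 [ 0.      0.      0.      1.    ]]
```

View pics/a.png

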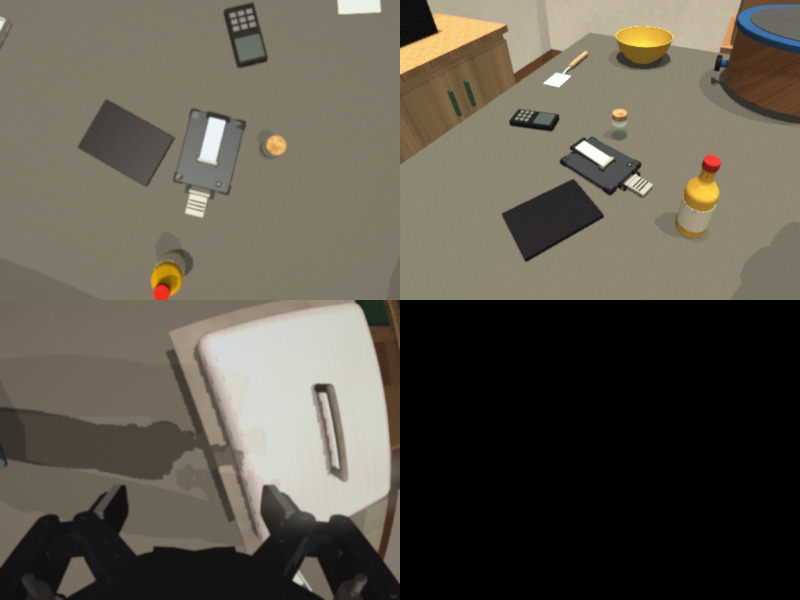

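The tablet is right of centre in the top view: handle at (197,203) pointing towards the robot, leg foot at about (217,120). The dark slab to its left has no leg. The tool yaw already matches the tablet.

Emit:
arm_command(
  increments=[
    [[0,0,0],[24.5,-28.3,-4],1],
    [[0,0,0],[24.5,-28.3,-4],1],
    [[0,0,0],[24.5,-28.3,-4],1],
    [[0,0,0],[24.5,-28.3,-4],1],
    [[0,0,0],[24.5,-28.3,-4],1],
    [[0,0,0],[24.5,-28.3,-4],1],
    [[0,0,0],[24.5,-28.3,-4],1],
    [[0,0,0],[24.5,-28.3,-4],1],
    [[0,0,0],[24.5,-28.3,-4],1],
    [[0,0,0],[24.5,-28.3,-4],1],
  ],
)

```text
clock: 1.43
tcp_pos: [0.3753, 0.2243, 0.1915]
tool_rot: [0.0, 0.124, 0.992, 0.0]
contact_force: [0.6, 0.3, -0.5]
gripper_width: 0.0854
finger_force: 0.0
```

Emit:
arm_command(
  increments=[
    [[0,0,0],[24.5,-28.3,-6],1],
    [[0,0,0],[24.5,-28.3,-6],1],
    [[0,0,0],[24.5,-28.3,-6],1],
    [[0,0,0],[24.5,-28.3,-6],1],
    [[0,0,0],[24.5,-28.3,-6],1],
    [[0,0,0],[24.5,-28.3,-6],1],
    [[0,0,0],[24.5,-28.3,-6],1],
    [[0,0,0],[24.5,-28.3,-6],1],
    [[0,0,0],[20,-25,-6],1],
    [[0,0,0],[10,-10,-6],1],
  ],
)

```text
clock: 2.27
tcp_pos: [0.6024, -0.0395, 0.1306]
tool_rot: [0.001, 0.126, 0.992, -0.001]
contact_force: [0.1, 0.3, 0.5]
gripper_width: 0.0852
finger_force: 0.0
```

Run:
```python
from h import *
np.set_printoptions(precision=4,suppress=True)
s=manip.read_state(); print(s["clock"],s["tcp_pos"],s["tool_rot"],s["contact_force"],s["gripper_width"])
snap("wrist","b.png")
for t,z in(("tablet",0),("leg_foot",.022),("handle_grip",.008)):
    for r in manip.tip_of("wrist",t)[:2]: print(t,round(r["confidence"],2),np.array(r["point"])*[512,384],at("wrist",r["point"],z))
```

```text
2.2667 [ 0.6024 -0.0395  0.1306] [ 0.0008  0.1258  0.992  -0.0008] [0.0541 0.2898 0.4982] 0.08515462970620308
tablet 0.58 [236.5952 128.2944] [ 0.5469 -0.0351  0.    ]
leg_foot 0.97 [231.4752 212.3904] [ 0.6158 -0.056   0.022 ]
```

View pics/b.png

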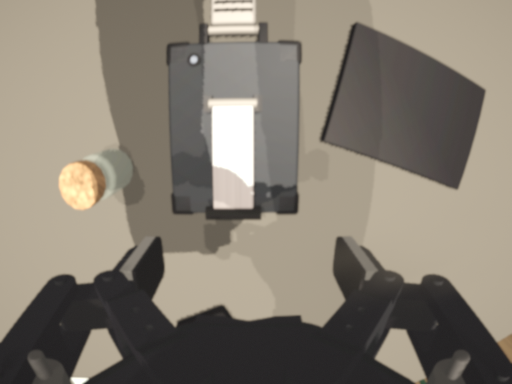

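The wrist view shows the tablet square to the gripper: foot at (232,212), handle at the top, cork jar well clear on the left.

Emit:
arm_command(
  increments=[
    [[0,0,0],[6,-8,-12],1],
    [[0,0,0],[6,-8,-14],1],
    [[0,0,0],[1.5,-0.5,-15],1],
    [[0,0,0],[0,0,-15],1],
    [[0,0,0],[0,0,-15],1],
    [[0,0,0],[0,0,-15],1],
    [[0,0,0],[0,0,-14],1],
    [[0,0,0],[0,0,-11],1],
    [[0,0,0],[0,0,0],0.8],
    [[0,0,0],[0,0,0],0.62],
  ],
)

```text
clock: 3.3
tcp_pos: [0.6126, -0.0517, 0.0189]
tool_rot: [-0.001, 0.124, 0.992, 0.0]
contact_force: [-0.5, -0.4, -0.5]
gripper_width: 0.0641
finger_force: 0.0
```

Run:
```python
from h import *
np.set_printoptions(precision=4,suppress=True)
s=manip.read_state(); print(s["clock"],s["tcp_pos"],s["contact_force"],s["gripper_width"])
a=snap("wrist")
for n in("wrist",):
    for r in manip.tip_of(n,"leg_foot")[:2]: print(round(r["confidence"],2),np.array(r["point"])*[512,384],at(n,r["point"],.027))
b=snap("side"); r=manip.tip_of("side","leg_foot"); print(r)
cv2.imwrite("pics/c.png",np.hstack([a[96:384,80:430],cv2.resize(b[120:260,150:350],(412,288))])[...,::-1])
```

```text
3.3 [ 0.6126 -0.0517  0.0189] [-0.4551 -0.4484 -0.4766] 0.064083622529038
0.87 [243.9168 262.6176] [ 0.622  -0.0567  0.027 ]
[]
```

View pics/c.png

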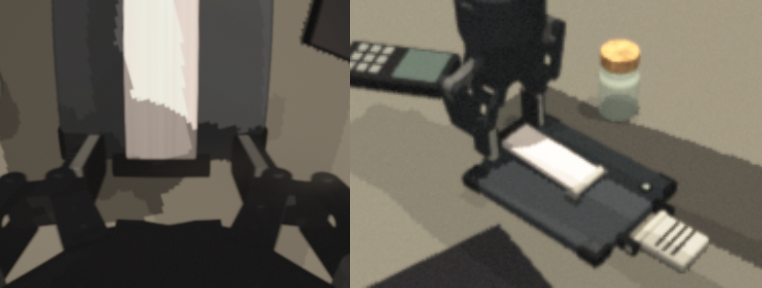

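The fingers straddle the foot, which sits at about (240,260) full-frame, slightly right of centre and forward of the pads. I'll shift and close.

Emit:
arm_command(
  increments=[
    [[0,0,0],[4,-3,0],0.62],
    [[0,0,0],[3,-2,0],0.62],
    [[0,0,0],[0,0,0],0.3],
    [[0,0,0],[0,0,0],0.3],
    [[0,0,0],[0,0,0],0.3],
    [[0,0,0],[0,0,0],0.3],
    [[0,0,0],[0,0,0],0.3],
    [[0,0,0],[0,0,0],0.3],
    [[0,0,0],[0,0,0],0.3],
    [[0,0,0],[0,0,0],0.3],
  ],
)

```text
clock: 4.33
tcp_pos: [0.6212, -0.0571, 0.0206]
tool_rot: [0.001, 0.124, 0.992, -0.0]
contact_force: [4.7, -1.9, 0.7]
gripper_width: 0.0457
finger_force: 61.2
```

Emit:
arm_command(
  increments=[
    [[0,0,0],[-0.6,0.1,7],0.3],
    [[0,0,0],[-1.2,0.3,7],0.3],
    [[0,0,0],[-1.7,0.4,6.9],0.3],
    [[0,0,0],[-2.1,0.5,6.8],0.3],
    [[0,0,0],[-2.6,0.6,6.5],0.3],
    [[0,0,0],[-3.2,0.8,6.4],0.3],
    [[0,0,0],[-3.6,0.9,6.1],0.3],
    [[0,0,0],[-3.0,0.7,4],0.3],
    [[0,0,0],[0,0,0],0.3],
    [[0,0,0],[0,0,0],0.3],
  ],
)

```text
clock: 5.17
tcp_pos: [0.6025, -0.0526, 0.0716]
tool_rot: [0.0, 0.124, 0.992, 0.0]
contact_force: [-2.1, 0.4, -3.7]
gripper_width: 0.0456
finger_force: 62.2
```

Run:
```python
from h import *
np.set_printoptions(precision=4,suppress=True)
s=manip.read_state(); print(s["clock"],s["tcp_pos"],s["contact_force"],s["gripper_width"])
b=snap("side"); print([ (r["confidence"],r["point"]) for r in manip.tip_of("side","tablet")+manip.tip_of("side","handle_grip")])
cv2.imwrite("pics/d.png",cv2.resize(b[80:260,150:350],(667,600))[...,::-1])
```

```text
5.1667 [ 0.6025 -0.0526  0.0716] [-2.0932  0.422  -3.6605] 0.04559038894136167
[(0.93, [0.5057, 0.5539]), (0.95, [0.6236, 0.5836])]
```

View pics/d.png

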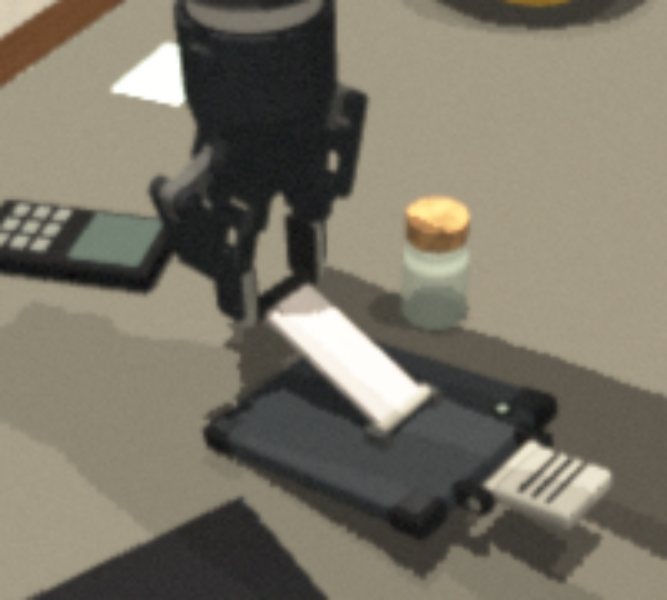

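The leg has swung out to about 30°, but the pinch holds it stiffly. The tablet's top edge is slightly lifted, with a shadow under the handle. I'll turn the tool with the leg to put it back down.

Emit:
arm_command(
  increments=[
    [[-0.7,-2.9,0],[0,0,0],0.3],
    [[-0.7,-2.9,0],[0,0,0],0.3],
    [[-0.7,-2.9,0],[0,0,0],0.3],
    [[0,0,0],[0,0,0],0.3],
    [[0,0,0],[0,0,0],0.3],
    [[0,0,0],[0,0,0],0.3],
    [[0,0,0],[0,0,0],0.3],
    [[0,0,0],[0,0,0],0.3],
    [[0,0,0],[0,0,0],0.3],
    [[0,0,0],[0,0,0],0.3],
  ],
)

```text
clock: 6.15
tcp_pos: [0.6034, -0.053, 0.0712]
tool_rot: [0.078, 0.124, 0.989, -0.009]
contact_force: [-0.1, -0.3, -5.5]
gripper_width: 0.0456
finger_force: 62.1
```

Run:
```python
from h import *
np.set_printoptions(precision=4,suppress=True)
s=manip.read_state(); print(s["clock"],s["tcp_pos"],s["contact_force"],s["moment"],s["gripper_width"])
b=snap("side"); print([ (r["confidence"],r["point"]) for r in manip.tip_of("side","tablet")+manip.tip_of("side","handle_grip")])
r=manip.tip_of("side","handle_grip")[0]["point"]; print(at("side",r,.008),at("side",r,.02))
b2=snap("wrist"); r=manip.tip_of("wrist","handle_grip"); print(r and at("wrist",r[0]["point"],.008))
cv2.imwrite("pics/e.png",np.hstack([cv2.resize(b[80:260,150:350],(444,400)),cv2.resize(b2[:,80:430],(356,400))])[...,::-1])
```

```text
6.15 [ 0.6034 -0.053   0.0712] [-0.1151 -0.2951 -5.474 ] [-0.0274 -0.0758 -0.0062] 0.04559294203542575
[(0.86, [0.5059, 0.5594]), (0.69, [0.6021, 0.613])]
[ 0.4334 -0.0166  0.008 ] [ 0.4306 -0.006   0.02  ]
[]
```

View pics/e.png

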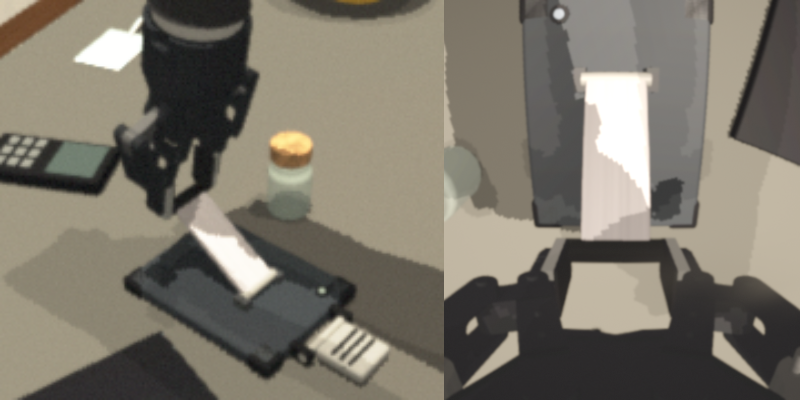

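The tablet now nearly hangs from the leg (5.5 N, its own weight), so the leg is against its stop. I'll lower gently until it is unloaded.

Emit:
arm_command(
  increments=[
    [[0,0,0],[0,0,-1],0.3],
    [[0,0,0],[0,0,-1],0.3],
    [[0,0,0],[0,0,-1],0.3],
    [[0,0,0],[0,0,0],0.3],
    [[0,0,0],[0,0,0],0.3],
    [[0,0,0],[0,0,0],0.3],
    [[0,0,0],[0,0,0],0.3],
    [[0,0,0],[0,0,0],0.3],
    [[0,0,0],[0,0,0],0.3],
    [[0,0,0],[0,0,0],0.3],
  ],
)

```text
clock: 7.28
tcp_pos: [0.6033, -0.0529, 0.0685]
tool_rot: [0.078, 0.124, 0.989, -0.009]
contact_force: [2.6, -0.1, -1.4]
gripper_width: 0.0454
finger_force: 62.3
```

Emit:
arm_command(
  increments=[
    [[0,0,0],[0,0,-0.5],0.4],
    [[0,0,0],[0,0,0],0.7],
    [[0,0,0],[0,0,0],0.8],
    [[0,0,0],[0,0,0],0.8],
    [[0,0,0],[0,0,0],0.8],
    [[0,0,0],[0,0,0],0.8],
    [[0,0,0],[0,0,5],0.8],
    [[0,0,0],[0,0,15],0.8],
    [[0.7,2.9,0],[0,0,20],0.8],
    [[0.7,2.9,0],[0,0,20],0.8],
  ],
)

```text
clock: 8.12
tcp_pos: [0.6004, -0.0521, 0.1271]
tool_rot: [0.023, 0.124, 0.992, -0.003]
contact_force: [-0.7, -0.7, 1.2]
gripper_width: 0.0682
finger_force: 0.0
```

Emit:
arm_command(
  increments=[
    [[0.7,2.9,0],[-10,3,20],1],
    [[0,0,0],[-20,5,10],1],
    [[0,0,0],[-20,5,0],1],
    [[0,0,0],[-20,5,0],1],
    [[0,0,0],[-20,5,0],1],
    [[0,0,0],[-20,5,0],1],
    [[0,0,0],[-20,5,0],1],
    [[0,0,0],[-20,5,0],1],
    [[0,0,0],[-5,0,0],1],
    [[0,0,0],[0,0,0],1],
  ],
)

```text
clock: 8.95
tcp_pos: [0.4472, -0.0146, 0.1582]
tool_rot: [0.001, 0.124, 0.992, -0.0]
contact_force: [0.8, -0.4, 0.7]
gripper_width: 0.0854
finger_force: 0.0
```

Run:
```python
from h import *
np.set_printoptions(precision=4,suppress=True)
s=manip.read_state(); print(s["clock"],s["tcp_pos"],s["tool_rot"],s["contact_force"],s["gripper_width"])
P={}
im={}
for n in("top","side","wrist"):
    im[n]=snap(n)
    for t,z in(("tablet",0),("leg_foot",.085),("handle_grip",.008)):
        for r in manip.tip_of(n,t)[:1]: P[n,t]=ray(n,r["point"]); print(n,t,round(r["confidence"],2),at(n,r["point"],z))
for t in("leg_foot","handle_grip"):
    k=[v for (n,q),v in P.items() if q==t]
    for i in range(len(k)):
        for j in range(i): print(t,tri(k[i],k[j]))
cv2.imwrite("pics/f.png",np.hstack([cv2.resize(im["side"][80:280,130:380],(500,400)),cv2.resize(im["wrist"],(300,400))])[...,::-1])
```

```text
8.95 [ 0.4472 -0.0146  0.1582] [ 0.0006  0.1239  0.9923 -0.0001] [ 0.7599 -0.414   0.7366] 0.08535342804747452
top tablet 0.97 [ 0.5407 -0.0309  0.    ]
top leg_foot 0.96 [ 0.5964 -0.0529  0.085 ]
side leg_foot 0.96 [ 0.5908 -0.0343  0.085 ]
side handle_grip 0.65 [ 0.4269 -0.016   0.008 ]
wrist tablet 0.69 [ 0.5455 -0.0402  0.    ]
wrist handle_grip 0.63 [ 0.4298 -0.011   0.008 ]
leg_foot (array([ 0.6006, -0.053 ,  0.0683]), np.float64(0.002742362864275985))
handle_grip (array([ 0.4272, -0.0108,  0.014 ]), np.float64(0.0032447034311362368))
```

View pics/f.png

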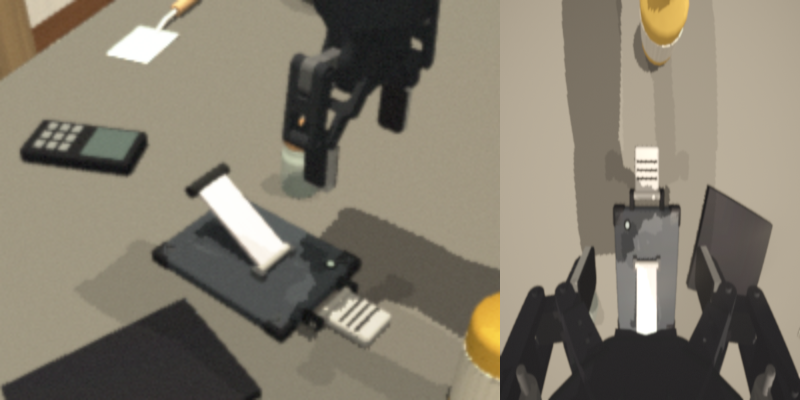

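The side view shows the leg standing at about 29° only (foot at z = 68 mm, where 85 is needed). It is not at the stop. I'll push the foot towards the top edge with shut fingers from behind.

Emit:
arm_command(
  increments=[
    [[0,0,0],[24,-6,0],0.5],
    [[0,0,0],[24,-6,0],0],
    [[0,0,0],[24,-6,0],0],
    [[0,0,0],[24,-6,0],0],
    [[0,0,0],[24,-6,0],0],
    [[0,0,0],[24,-6,0],0],
    [[0,0,0],[24,-6,0],0],
    [[0,0,0],[25,-6,-10],0],
    [[0,0,0],[0,0,-20],0],
    [[0,0,0],[0,0,-20],0],
  ],
)

```text
clock: 10.38
tcp_pos: [0.643, -0.0635, 0.1068]
tool_rot: [0.001, 0.124, 0.992, -0.0]
contact_force: [-0.2, -0.5, -0.7]
gripper_width: -0.0004
finger_force: 0.0
```

Emit:
arm_command(
  increments=[
    [[0,0,0],[0,0,-20],0],
    [[0,0,0],[0,0,-20],0],
    [[0,0,0],[0,0,-18],0],
    [[0,0,0],[0,0,0],0],
    [[0,0,0],[-5,1.2,0],0],
    [[0,0,0],[-5,1.2,0],0],
    [[0,0,0],[-5,1.2,0],0],
    [[0,0,0],[-4,1,0],0],
    [[0,0,0],[-3,0.8,0],0],
    [[0,0,0],[0,0,0],0],
  ],
)

```text
clock: 11.22
tcp_pos: [0.6186, -0.0572, 0.0507]
tool_rot: [0.001, 0.124, 0.992, -0.0]
contact_force: [0.0, -0.0, 0.6]
gripper_width: 0.0001
finger_force: 0.0
```

Emit:
arm_command(
  increments=[
    [[0,0,0],[-2,0.5,0],0],
    [[0,0,0],[-2,0.5,0],0],
    [[0,0,0],[-2,0.5,0],0],
    [[0,0,0],[-2,0.5,0],0],
    [[0,0,0],[-2,0.5,0],0],
    [[0,0,0],[-1,0.2,0],0],
    [[0,0,0],[-1,0.2,0],0],
    [[0,0,0],[0,0,0],0],
    [[0,0,0],[0,0,0],0],
    [[0,0,0],[0,0,0],0],
  ],
)

```text
clock: 12.05
tcp_pos: [0.6103, -0.0554, 0.052]
tool_rot: [0.004, 0.124, 0.992, -0.0]
contact_force: [5.0, -1.2, 4.0]
gripper_width: -0.0003
finger_force: 2.5
```

```bash
cat > m.py <<'E'
from h import *
np.set_printoptions(precision=4,suppress=True)
s=manip.read_state(); print(s["clock"],s["tcp_pos"],s["contact_force"])
P={};im={}
for n in("top","side"):
    im[n]=snap(n)
    for t in("tablet","leg_foot","handle_grip"):
        for r in manip.tip_of(n,t)[:1]: P[n,t]=ray(n,r["point"]); print(n,t,round(r["confidence"],2),at(n,r["point"],.085 if t=="leg_foot" else .008))
for t in("tablet","leg_foot","handle_grip"):
    if ("top",t) in P and ("side",t) in P: print(t,tri(P["top",t],P["side",t]))
E
python3 m.py
```

```text
12.05 [ 0.6103 -0.0554  0.052 ] [ 5.0061 -1.2286  3.9843]
side tablet 0.77 [ 0.5295 -0.0221  0.008 ]
side leg_foot 0.76 [ 0.5888 -0.0417  0.085 ]
side handle_grip 0.81 [ 0.4202 -0.0077  0.008 ]
```

Emit:
arm_command(
  increments=[
    [[0,0,0],[0,0,2],0],
    [[0,0,0],[0,0,2],0],
    [[0,0,0],[-1,0.2,2],0],
    [[0,0,0],[-1.2,0.3,2],0],
    [[0,0,0],[-1.2,0.3,2],0],
    [[0,0,0],[-1.5,0.4,2],0],
    [[0,0,0],[-1.5,0.4,2],0],
    [[0,0,0],[-1.5,0.4,2],0],
    [[0,0,0],[-1.5,0.4,2],0],
    [[0,0,0],[0,0,0],0],
  ],
)

```text
clock: 13.28
tcp_pos: [0.5959, -0.0518, 0.0668]
tool_rot: [-0.001, 0.124, 0.992, 0.0]
contact_force: [2.2, 0.1, -1.7]
gripper_width: -0.0
finger_force: 1.0
```

```bash
python3 m.py
```

```text
13.2833 [ 0.5959 -0.0518  0.0668] [ 2.1848  0.1105 -1.6797]
side tablet 0.94 [ 0.534  -0.0286  0.008 ]
side leg_foot 0.82 [ 0.5824 -0.0518  0.085 ]
side handle_grip 0.88 [ 0.4194 -0.0098  0.008 ]
```

Emit:
arm_command(
  increments=[
    [[0,0,0],[-1,0.3,1.2],0],
    [[0,0,0],[-1,0.3,1.2],0],
    [[0,0,0],[-1,0.3,1],0],
    [[0,0,0],[0,0,0],0],
    [[0,0,0],[0,0,0],0],
    [[0,0,0],[0,0,0],0],
    [[0,0,0],[0,0,0],0],
    [[0,0,0],[0,0,0],0],
    [[0,0,0],[0,0,0],0],
    [[0,0,0],[0,0,0],0],
  ],
)

```text
clock: 14.52
tcp_pos: [0.5947, -0.0513, 0.0711]
tool_rot: [0.0, 0.124, 0.992, -0.0]
contact_force: [3.0, -1.3, -1.0]
gripper_width: 0.0002
finger_force: 1.6
```

Emit:
arm_command(
  increments=[
    [[0,0,0],[3,-0.7,0],0],
    [[0,0,0],[10,-2.5,0],0],
    [[0,0,0],[15,-3.5,0],0],
    [[0,0,0],[10,-2,20],0],
    [[0,0,0],[0,0,30],0],
    [[0,0,0],[0,0,30],0.5],
    [[0,0,0],[-30,8,20],1],
    [[0,0,0],[-35,9,10],1],
    [[0,0,0],[-35,9,0],1],
    [[0,0,0],[-35,9,0],1],
  ],
)

```text
clock: 15.35
tcp_pos: [0.4959, -0.0242, 0.1818]
tool_rot: [-0.0, 0.124, 0.992, 0.0]
contact_force: [-0.3, -0.2, 1.1]
gripper_width: 0.0601
finger_force: 0.0
```

```bash
python3 m.py
```

```text
15.35 [ 0.4959 -0.0242  0.1818] [-0.3131 -0.2373  1.051 ]
side tablet 0.64 [ 0.5317 -0.0244  0.008 ]
side leg_foot 0.62 [ 0.5794 -0.0461  0.085 ]
side handle_grip 0.58 [ 0.4214 -0.0091  0.008 ]
```

Emit:
arm_command(
  increments=[
    [[0,0,0],[-15,3,0],1],
    [[0,0,0],[-20,4,0],1],
    [[0,0,0],[-20,4,0],1],
    [[0,0,0],[-16,4,-10],1],
    [[0,0,0],[0,0,-12],1],
    [[0,0,0],[0,0,-12],1],
    [[0,0,0],[0,0,-12],1],
    [[0,0,0],[0,0,-10],1],
    [[0,0,0],[0,0,0],1],
    [[0,0,0],[0,0,0],1],
  ],
)

```text
clock: 16.58
tcp_pos: [0.426, -0.0099, 0.1236]
tool_rot: [-0.001, 0.124, 0.992, 0.0]
contact_force: [0.3, -0.3, -0.3]
gripper_width: 0.0855
finger_force: 0.0
```

```bash
python3 m.py
python3 - <<'E'
from m import *
print("---")
w=snap("wrist")
for t,z in(("tablet",0),("leg_foot",.085),("handle_grip",.008)):
    for r in manip.tip_of("wrist",t)[:1]: print(t,r["confidence"],np.array(r["point"])*[512,384],at("wrist",r["point"],z))
cv2.imwrite("pics/g.png",np.hstack([cv2.resize(im["side"][80:280,130:380],(400,320)),cv2.resize(w,(400,320))])[...,::-1])
E
```

```text
16.5833 [ 0.426  -0.0099  0.1236] [ 0.3136 -0.2968 -0.2854]
top tablet 0.89 [ 0.5361 -0.0331  0.008 ]
top leg_foot 0.55 [ 0.5838 -0.0515  0.085 ]
side tablet 0.86 [ 0.5345 -0.0243  0.008 ]
side leg_foot 0.65 [ 0.5779 -0.0452  0.085 ]
side handle_grip 0.66 [ 0.419  -0.0063  0.008 ]
tablet (array([ 0.5376, -0.0328, -0.001 ]), np.float64(0.0019046630226096457))
leg_foot (array([ 0.5835, -0.0523,  0.0783]), np.float64(0.002802850454986513))
16.9833 [ 0.4268 -0.0099  0.1255] [-0.9626  0.4783  0.0443]
top tablet 0.72 [ 0.5381 -0.0354  0.008 ]
top leg_foot 0.63 [ 0.5823 -0.0483  0.085 ]
side tablet 0.86 [ 0.5291 -0.0183  0.008 ]
side leg_foot 0.7 [ 0.5799 -0.0394  0.085 ]
side handle_grip 0.92 [ 0.4194 -0.01    0.008 ]
tablet (array([ 0.5387, -0.036 , -0.0122]), np.float64(0.0018134552912523133))
leg_foot (array([ 0.5842, -0.0483,  0.0772]), np.float64(0.0014266078205256401))
---
tablet 0.61 [250.112  288.4992] [ 0.5361 -0.0358  0.    ]
handle_grip 0.56 [250.88  179.904] [ 0.4199 -0.0059  0.008 ]
```

View pics/g.png

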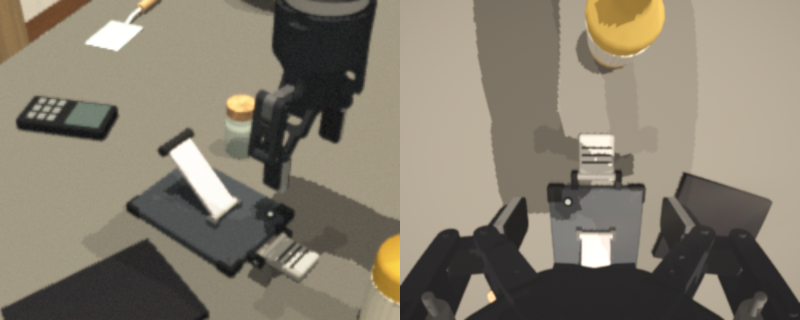

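The leg stands out at its stop, and the tablet lies flat with the handle at (597,160) in the right half, aligned with the gripper. I'll descend on the handle.

Emit:
arm_command(
  increments=[
    [[0,0,0],[-4,1,-15],1],
    [[0,0,0],[-3,1.5,-15],1],
    [[0,0,0],[0,0,-15],1],
    [[0,0,0],[0,0,-15],1],
    [[0,0,0],[0,0,-15],1],
    [[0,0,0],[0,0,-15],0.8],
    [[0,0,0],[0,0,-15],0.7],
    [[0,0,0],[0,0,-10],0.6],
    [[0,0,0],[0,0,-4],0.6],
    [[0,0,0],[0,0,0],0.6],
  ],
)

```text
clock: 18.42
tcp_pos: [0.4184, -0.0072, 0.0049]
tool_rot: [-0.001, 0.124, 0.992, 0.0]
contact_force: [-1.1, 0.7, -0.3]
gripper_width: 0.0512
finger_force: 0.0
```

Emit:
arm_command(
  increments=[
    [[0,0,0],[0,0,-1],0.5],
    [[0,0,0],[0,0,0],0.4],
    [[0,0,0],[0,0,0],0.2],
    [[0,0,0],[0,0,0],0.2],
    [[0,0,0],[0,0,0],0.2],
    [[0,0,0],[0,0,0],0.2],
    [[0,0,0],[0,0,0],0.2],
    [[0,0,0],[0,0,0],0.2],
    [[0,0,0],[0,0,0],0.2],
    [[0,0,0],[0,0,0],0.2],
  ],
)

```text
clock: 19.25
tcp_pos: [0.4199, -0.0071, 0.0054]
tool_rot: [0.0, 0.124, 0.992, 0.0]
contact_force: [-2.1, 3.7, 4.4]
gripper_width: 0.0385
finger_force: 60.8
```

Run:
```python
import numpy as np
p=np.radians(np.linspace(0,88,31)); s=168*(1-np.cos(p))+8*np.sin(p); z=168*np.sin(p)+8*np.cos(p)-8
ds=np.diff(s);dz=np.diff(z)
for i in range(0,30,10): print([[[0,0,0],[round(.971*a,1),round(-.24*a,1),round(b,1)],.2] for a,b in zip(ds[i:i+10],dz[i:i+10])])
```

```text
[[[0, 0, 0], [np.float64(0.6), np.float64(-0.2), np.float64(8.6)], 0.2], [[0, 0, 0], [np.float64(1.0), np.float64(-0.3), np.float64(8.5)], 0.2], [[0, 0, 0], [np.float64(1.5), np.float64(-0.4), np.float64(8.5)], 0.2], [[0, 0, 0], [np.float64(1.9), np.float64(-0.5), np.float64(8.4)], 0.2], [[0, 0, 0], [np.float64(2.3), np.float64(-0.6), np.float64(8.3)], 0.2], [[0, 0, 0], [np.float64(2.7), np.float64(-0.7), np.float64(8.1)], 0.2], [[0, 0, 0], [np.float64(3.1), np.float64(-0.8), np.float64(8.0)], 0.2], [[0, 0, 0], [np.float64(3.5), np.float64(-0.9), np.float64(7.8)], 0.2], [[0, 0, 0], [np.float64(3.9), np.float64(-1.0), np.float64(7.6)], 0.2], [[0, 0, 0], [np.float64(4.3), np.float64(-1.1), np.float64(7.4)], 0.2]]
[[[0, 0, 0], [np.float64(4.6), np.float64(-1.1), np.float64(7.2)], 0.2], [[0, 0, 0], [np.float64(5.0), np.float64(-1.2), np.float64(6.9)], 0.2], [[0, 0, 0], [np.float64(5.3), np.float64(-1.3), np.float64(6.7)], 0.2], [[0, 0, 0], [np.float64(5.6), np.float64(-1.4), np.float64(6.4)], 0.2], [[0, 0, 0], [np.float64(5.9), np.float64(-1.5), np.float64(6.1)], 0.2], [[0, 0, 0], [np.fl
[... 362 characters left out ...]
at64(7.4), np.float64(-1.8), np.float64(3.9)], 0.2], [[0, 0, 0], [np.float64(7.6), np.float64(-1.9), np.float64(3.5)], 0.2], [[0, 0, 0], [np.float64(7.8), np.float64(-1.9), np.float64(3.1)], 0.2], [[0, 0, 0], [np.float64(7.9), np.float64(-2.0), np.float64(2.7)], 0.2], [[0, 0, 0], [np.float64(8.1), np.float64(-2.0), np.float64(2.3)], 0.2], [[0, 0, 0], [np.float64(8.2), np.float64(-2.0), np.float64(1.9)], 0.2], [[0, 0, 0], [np.float64(8.2), np.float64(-2.0), np.float64(1.4)], 0.2], [[0, 0, 0], [np.float64(8.3), np.float64(-2.1), np.float64(1.0)], 0.2], [[0, 0, 0], [np.float64(8.3), np.float64(-2.1), np.float64(0.6)], 0.2], [[0, 0, 0], [np.float64(8.4), np.float64(-2.1), np.float64(0.1)], 0.2]]
```

Emit:
arm_command(
  increments=[
    [[0,0,0],[0.6,-0.2,8.6],0.2],
    [[0,0,0],[1,-0.3,8.5],0.2],
    [[0,0,0],[1.5,-0.4,8.5],0.2],
    [[0,0,0],[1.9,-0.5,8.4],0.2],
    [[0,0,0],[2.3,-0.6,8.3],0.2],
    [[0,0,0],[2.7,-0.7,8.1],0.2],
    [[0,0,0],[3.1,-0.8,8],0.2],
    [[0,0,0],[3.5,-0.9,7.8],0.2],
    [[0,0,0],[3.9,-1,7.6],0.2],
    [[0,0,0],[4.3,-1.1,7.4],0.2],
  ],
)

```text
clock: 20.08
tcp_pos: [0.4444, -0.014, 0.087]
tool_rot: [-0.0, 0.124, 0.992, -0.0]
contact_force: [-2.7, 1.6, -1.6]
gripper_width: 0.0379
finger_force: 60.9
```

Emit:
arm_command(
  increments=[
    [[0,0,0],[4.6,-1.1,7.2],0.2],
    [[0,0,0],[5,-1.2,6.9],0.2],
    [[0,0,0],[5.3,-1.3,6.7],0.2],
    [[0,0,0],[5.6,-1.4,6.4],0.2],
    [[0,0,0],[5.9,-1.5,6.1],0.2],
    [[0,0,0],[6.2,-1.5,5.7],0.2],
    [[0,0,0],[6.5,-1.6,5.4],0.2],
    [[0,0,0],[6.8,-1.7,5.1],0.2],
    [[0,0,0],[7,-1.7,4.7],0.2],
    [[0,0,0],[0,0,0],0.2],
  ],
)

```text
clock: 20.92
tcp_pos: [0.5005, -0.0278, 0.1432]
tool_rot: [0.003, 0.124, 0.992, -0.0]
contact_force: [-2.8, 0.5, 3.9]
gripper_width: 0.0376
finger_force: 61.4
```

Run:
```python
from h import *
s=manip.read_state(); print(s["clock"],s["tcp_pos"],s["contact_force"],s["moment"],s["gripper_width"])
b=snap("side"); t=snap("top")
for n in("side","top"):
  for q in("leg_foot","tablet","handle_grip"):
    for r in manip.tip_of(n,q)[:1]: print(n,q,r["confidence"],np.array(r["point"])*[512,384])
cv2.imwrite("pics/i.png",cv2.resize(b[40:260,130:400],(736,600))[...,::-1])
```

```text
20.9167 [ 0.50053669 -0.02781987  0.14324574] [-2.81561526  0.49559163  3.85197322] [0.18308521 0.54873376 0.04452057] 0.03761361097122683
side leg_foot 0.65 [277.7088 155.2896]
side tablet 0.9 [246.2208 182.7072]
side handle_grip 0.65 [278.5792 157.7088]
```

View pics/i.png

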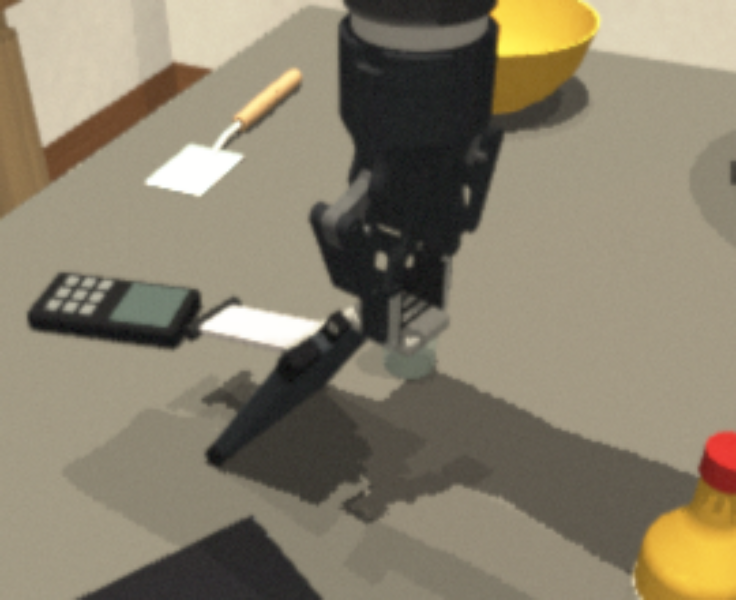

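The tablet is tilted about 55° with its bottom edge on the counter, the leg out and the handle held. There is slight compression (+3.9 N), so I continue the arc a little higher.

Emit:
arm_command(
  increments=[
    [[0,0,0],[3.5,-0.9,5],0.2],
    [[0,0,0],[5,-1.2,5],0.2],
    [[0,0,0],[7.2,-1.8,4.5],0.2],
    [[0,0,0],[7.5,-1.8,3.5],0.2],
    [[0,0,0],[7.6,-1.9,3.1],0.2],
    [[0,0,0],[7.8,-1.9,2.7],0.2],
    [[0,0,0],[7.9,-2,2.3],0.2],
    [[0,0,0],[8,-2,2],0.2],
    [[0,0,0],[8,-2,1.4],0.2],
    [[0,0,0],[0,0,0],0.2],
  ],
)

```text
clock: 22.15
tcp_pos: [0.5613, -0.0431, 0.1683]
tool_rot: [0.0, 0.124, 0.992, -0.0]
contact_force: [0.7, -0.4, -4.6]
gripper_width: 0.0378
finger_force: 60.7
```

Run:
```python
from h import *
s=manip.read_state(); print(s["clock"],s["tcp_pos"],s["contact_force"],s["moment"],s["gripper_width"])
b=snap("side")
for q in("leg_foot","tablet","handle_grip"):
    for r in manip.tip_of("side",q)[:1]: print(q,r["confidence"],np.array(r["point"])*[512,384])
cv2.imwrite("pics/j.png",cv2.resize(b[40:260,130:400],(736,600))[...,::-1])
```

```text
22.15 [ 0.56131674 -0.04309567  0.1682772 ] [ 0.70436961 -0.44966709 -4.55763571] [ 0.01977486  0.04849375 -0.0162624 ] 0.03782079964522974
leg_foot 0.39 [206.3872 164.0832]
tablet 0.88 [234.2912 171.1104]
handle_grip 0.6 [246.4768 130.5984]
```

View pics/j.png

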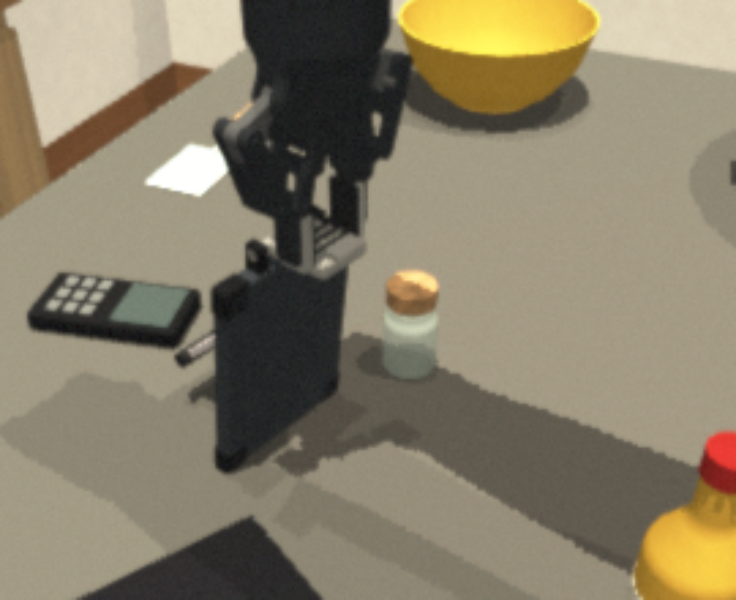

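The tablet hangs upright just at the counter, with the leg out behind. I'll set the bottom edge down and then lean it back.

Emit:
arm_command(
  increments=[
    [[0,0,0],[0,0,-1],0.2],
    [[0,0,0],[0,0,-1],0.2],
    [[0,0,0],[0,0,-1],0.2],
    [[0,0,0],[0,0,0],0.2],
    [[0,0,0],[0,0,0],0.2],
    [[0,0,0],[0,0,0],0.2],
    [[0,0,0],[0,0,0],0.2],
    [[0,0,0],[0,0,0],0.2],
    [[0,0,0],[0,0,0],0.2],
    [[0,0,0],[0,0,0],0.2],
  ],
)

```text
clock: 23.18
tcp_pos: [0.5601, -0.0425, 0.1676]
tool_rot: [0.001, 0.124, 0.992, -0.0]
contact_force: [-0.0, -1.7, 3.1]
gripper_width: 0.0377
finger_force: 61.6
```

Emit:
arm_command(
  increments=[
    [[0,0,0],[4.9,-1.2,0],0.2],
    [[0,0,0],[4.9,-1.2,0],0.2],
    [[0,0,0],[4.9,-1.2,0],0.2],
    [[0,0,0],[4.9,-1.2,-0.3],0.2],
    [[0,0,0],[4.9,-1.2,-0.4],0.2],
    [[0,0,0],[4.9,-1.2,-0.6],0.2],
    [[0,0,0],[4.9,-1.2,-0.8],0.2],
    [[0,0,0],[4.9,-1.2,-1],0.2],
    [[0,0,0],[0,0,0],0.2],
    [[0,0,0],[0,0,0],0.2],
  ],
)

```text
clock: 24.02
tcp_pos: [0.6012, -0.0527, 0.1651]
tool_rot: [0.002, 0.124, 0.992, -0.0]
contact_force: [0.3, -1.5, 6.1]
gripper_width: 0.0383
finger_force: 61.9
```

Run:
```python
from h import *
s=manip.read_state(); print(s["clock"],s["tcp_pos"],s["contact_force"],s["moment"],s["gripper_width"])
b=snap("side")
cv2.imwrite("pics/k.png",cv2.resize(b[40:260,130:400],(736,600))[...,::-1])
```

```text
24.0167 [ 0.60116758 -0.05273495  0.16509838] [ 0.34141811 -1.52955704  6.12777449] [-0.32536203 -0.39523361 -0.02318143] 0.0383343080316773
```

View pics/k.png

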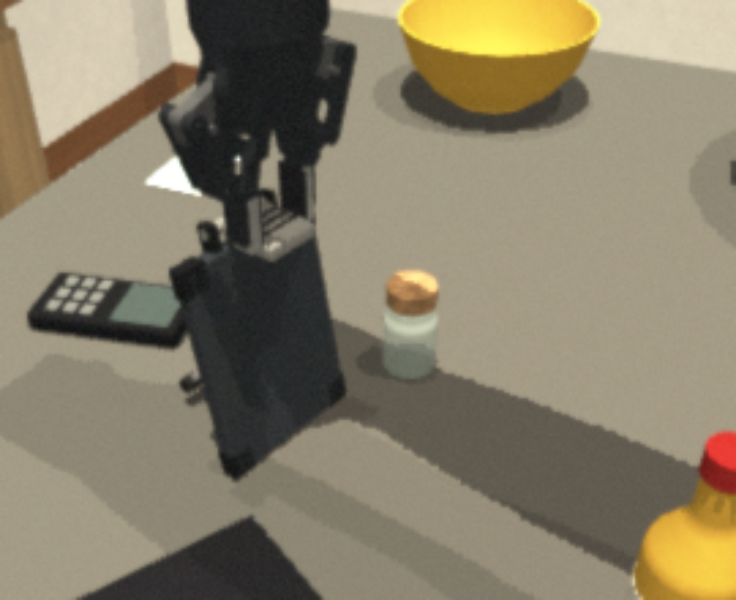

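It leans about 13° with the foot just off the counter, at (190,385) in the crop. A bit more.

Emit:
arm_command(
  increments=[
    [[0,0,0],[3,-0.7,-0.7],0.2],
    [[0,0,0],[3,-0.7,-0.7],0.2],
    [[0,0,0],[3,-0.7,-0.8],0.2],
    [[0,0,0],[3,-0.7,-0.8],0.2],
    [[0,0,0],[0,0,0],0.2],
    [[0,0,0],[0,0,0],0.2],
    [[0,0,0],[0,0,0],0.2],
    [[0,0,0],[0,0,0],0.2],
    [[0,0,0],[0,0,0],0.2],
    [[0,0,0],[0,0,0],0.2],
  ],
)

```text
clock: 24.9
tcp_pos: [0.6134, -0.0557, 0.1626]
tool_rot: [0.003, 0.124, 0.992, -0.001]
contact_force: [2.6, -2.0, 7.6]
gripper_width: 0.038
finger_force: 62.0
```

Run:
```python
from h import *
s=manip.read_state(); print(s["clock"],s["tcp_pos"],s["contact_force"],s["moment"],s["gripper_width"])
snap("side"); r=manip.tip_of("side","leg_foot"); print(r and (r[0]["confidence"],at("side",r[0]["point"],.006)))
r=manip.masks_of("side","tablet"); m=r[0]["mask"]; ys,xs=np.nonzero(m); i=ys.argmax(); p=[xs[i]/512,ys[i]/384]; print("bottom corner",at("side",p,0.0))
```

```text
24.9 [ 0.61343269 -0.05573653  0.1625837 ] [ 2.62352391 -2.01427633  7.62807854] [-0.33972448 -0.56423278  0.01661333] 0.03798672350620283
(0.57, array([ 0.67434395, -0.08064486,  0.006     ]))
bottom corner [0.6120237 0.0010132 0.       ]
```

Emit:
arm_command(
  increments=[
    [[0,0,0],[1.5,-0.4,-0.2],0.2],
    [[0,0,0],[1.5,-0.4,-0.2],0.2],
    [[0,0,0],[1,-0.2,0],0.2],
    [[0,0,0],[0,0,0],0.2],
    [[0,0,0],[0,0,0],0.2],
    [[0,0,0],[0,0,0],0.2],
    [[0,0,0],[0,0,0],0.2],
    [[0,0,0],[0,0,0],0.2],
    [[0,0,0],[0,0,0],0.2],
    [[0,0,0],[0,0,0],0.2],
  ],
)

```text
clock: 25.88
tcp_pos: [0.6172, -0.0567, 0.1618]
tool_rot: [0.003, 0.124, 0.992, -0.0]
contact_force: [1.5, -0.6, 6.7]
gripper_width: 0.0376
finger_force: 61.9
```

Run:
```python
from h import *
s=manip.read_state(); print(s["clock"],s["tcp_pos"],s["contact_force"],s["moment"],s["gripper_width"])
b=snap("side"); r=manip.tip_of("side","leg_foot"); print(r and (r[0]["confidence"],at("side",r[0]["point"],.006)))
r=manip.masks_of("side","tablet"); m=r[0]["mask"]; ys,xs=np.nonzero(m); i=ys.argmax(); p=[xs[i]/512,ys[i]/384]; print("bottom corner",at("side",p,0.0))
cv2.imwrite("pics/l.png",cv2.resize(b[40:260,130:400],(736,600))[...,::-1])
```

```text
25.8833 [ 0.61719013 -0.05666994  0.16180094] [ 1.53035384 -0.57426947  6.71043431] [-0.41128559 -0.58177251 -0.01395363] 0.037606263860908234
(0.56, array([ 0.67724632, -0.07300093,  0.006     ]))
bottom corner [ 6.15120299e-01 -4.90535120e-04  0.00000000e+00]
```

View pics/l.png

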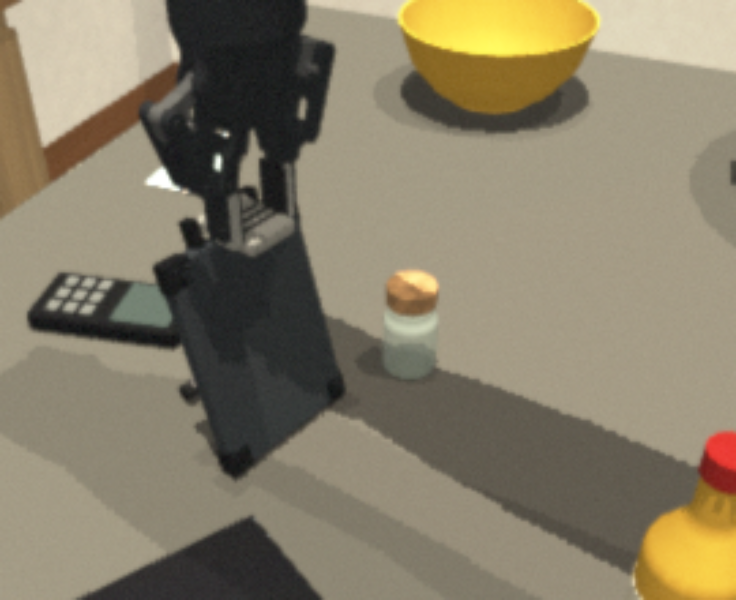

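The foot is down on the counter at (190,390), and the tablet slides as a whole when pushed, so it is resting on the leg. I'll unload and release.

Emit:
arm_command(
  increments=[
    [[0,0,0],[0,0,0.6],0.2],
    [[0,0,0],[0,0,0.6],0.2],
    [[0,0,0],[0,0,0],0.2],
    [[0,0,0],[0,0,0],0.2],
    [[0,0,0],[0,0,0],0.2],
    [[0,0,0],[0,0,0],0.45],
    [[0,0,0],[0,0,0],0.55],
    [[0,0,0],[0,0,0],0.65],
    [[0,0,0],[0,0,0],0.65],
    [[0,0,0],[0,0,0],0.65],
  ],
)

```text
clock: 26.87
tcp_pos: [0.6138, -0.0553, 0.1599]
tool_rot: [-0.002, 0.124, 0.992, 0.0]
contact_force: [-0.6, -0.7, 0.1]
gripper_width: 0.0554
finger_force: 0.0
```

Emit:
arm_command(
  increments=[
    [[0,0,0],[0,0,2],0.7],
    [[0,0,0],[0,0,5],0.75],
    [[0,0,0],[0,0,8],0.75],
    [[0,0,0],[0,0,15],0.75],
    [[0,0,0],[0,0,20],0.75],
    [[0,0,0],[0,0,25],0.75],
    [[0,0,0],[0,0,30],0.75],
    [[0,0,0],[-15,4,10],0.75],
    [[0,0,0],[-25,6,0],0.75],
    [[0,0,0],[-30,7,0],0.75],
  ],
)

```text
clock: 27.7
tcp_pos: [0.5459, -0.0391, 0.2786]
tool_rot: [0.002, 0.124, 0.992, -0.0]
contact_force: [-0.7, -0.8, 0.6]
gripper_width: 0.0644
finger_force: 0.0
```

Run:
```python
from h import *
s=manip.read_state(); print(s["clock"],s["tcp_pos"],s["contact_force"])
b=snap("side")
cv2.imwrite("pics/m.png",cv2.resize(b[40:260,130:400],(736,600))[...,::-1])
r=manip.masks_of("side","tablet"); m=r[0]["mask"]; ys,xs=np.nonzero(m); print(r[0]["confidence"],xs.min(),xs.max(),ys.min(),ys.max())
for n in("side","top"):
    snap(n)
    for q in("leg_foot","handle_grip"):
        r=manip.tip_of(n,q); print(n,q,r and (r[0]["confidence"],at(n,r[0]["point"],.006)))
```

```text
27.7 [ 0.54585404 -0.0391074   0.27863801] [-0.69667851 -0.75345629  0.62600697]
0.83 183 255 108 212
side leg_foot (0.36, array([ 0.6771086 , -0.07057377,  0.006     ]))
side handle_grip (0.72, array([ 0.77516152, -0.29245705,  0.006     ]))
top leg_foot []
top handle_grip []
```

Run:
```python
from h import *
for n in("side","side","top"):
    snap(n); r=manip.masks_of(n,"tablet")
    if r:
        m=r[0]["mask"]; ys,xs=np.nonzero(m); print(n,r[0]["confidence"],xs.min(),xs.max(),ys.min(),ys.max(),m.sum())
    if n=="side":
        r=manip.tip_of(n,"tablet"); print(r and np.array(r[0]["point"])*[512,384])
        r=manip.tip_of(n,"handle_grip"); print(r and np.array(r[0]["point"])*[512,384])
print(manip.read_state()["clock"], manip.job_done())
```

```text
side 0.96 182 255 108 213 4733
[224.6144 163.6992]
[220.0064 120.3072]
[226.816  164.0064]
[218.624  120.4992]
the job is handed in; nothing more can be done
28.6 None
```

The job is handed in at 28.6 s: I folded the kickstand out while the tablet lay flat, then stood it up. It leans on the leg with the gripper clear, held steady by mask and point checks. The first pinch on the leg briefly lifted the tablet off the counter and opened it only to about 29°. I then pushed the leg to its stop with the tablet flat again; by measurement it stood at about 40–42°. I viewed 11 pictures, one over the limit of 10.

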